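# Return four swapped dropper bottles to their colour-coded nests

### The arm

A 6-joint arm with a two-finger parallel gripper is mounted at the origin on a cart in front of the work surface, level with it; the furniture and walls round the work are solid. World frame = base frame: x ahead of the robot, y to its left, z up, the work surface at z = 0. Lengths are in m, angles in degrees, forces in N, time in s.
With the tool pointing down it reaches from about 0.35 to 0.875 m from the base axis. Payload 4.2 kg.
Tool frame: the origin (TCP) lies midway between the tips of the shut fingers; the grasp point (between the pads) lies 19 mm behind it; y points along the fingers, z is the direction in which the jaws open and shut, and the axes are right-handed (so a half turn about y gives the same grasp; the last joint's range is limited). The gripper opens to 87 mm and grips with 3 to 60 N. Pads are 19 mm wide; open, the fingers measure 117 mm over their backs; the gripper's body (75 mm by 190 mm) begins 51 mm behind the grasp point.
Start: joints at [83.228, 22.042, 0.453, 0, -68.411, -14.817], TCP at [0.23, 0.581, 0.189] pointing down, gripper open.
Joint ranges: [-179.83, 179.83], [-69.29, 118.12], [-61.27, 80.66], [-181.25, 117.63], [-171.15, -9.14], [-177.46, 177.46]. Speed limits (degrees/s): [159.86, 159.86, 180, 180, 180, 180].

### API

Orientations are given as [roll, pitch, yaw] about the fixed x, y, z axes, in that order (R = Rz(yaw) Ry(pitch) Rx(roll)).
In Python, from workcell import env gives the robot as it stands. The module is installed in compiled form; this text tells all that it offers. Calls block until the motion is done:
- env.goto(position, orientation): joint-space move of the TCP to a pose.
- env.move_straight(position, rotation=None, rate=0.15, force_limit=None): straight line of the TCP; rotation=None keeps the orientation; rate is the mean speed in m/s. With force_limit (N) it stops when the force on the tool has changed by that much, and returns True; else False.
- env.set_joints(angles): joint-space move.
- env.gripper_to(opening, grasp_force=None): opening from 0.0 (shut) to 1.0 (fully open); grasp_force is the grip in N (None keeps the last); returns when the fingers have stopped.
- env.dwell(seconds).
- env.inverse_kinematics(position, orientation): joint angles nearest the present ones, or None.
- env.read_state(): the state.
- env.grab_frame(name): name is "scene" or "top" or "wrist"; returns a dict with "image" (384x512x3 uint8, blue, green, red), "fx", "fy", "cx", "cy" (pixels), "D" ([k1, k2, p1, p2, k3] as OpenCV has them; the pictures are not rectified), "position" and "orientation" of the camera in the world. Camera axes: x right, y up, looking along -z (the intrinsics and any distortion apply to the point x, -y, -z); pixel columns grow to the right and rows downward; lengths in m; the calibration is good to about 2 mm. A picture is of the moment at which its call begins. There is no depth.
A pose or a line that the arm cannot do raises env.Unreachable and nothing moves.
- env.close_job(): hands the job in, once; it reports no verdict.
Trained networks look in a picture, given as the dict that the camera call returned (one of the last four; its "shot" number tells which), for a name from the list of things; names that differ only in an ending like _2 or _b are one class to them, and where a whole thing is asked for, a point or a joint stands for the part that bears it (a point fixed in the world has none). Each returns a list of dicts, best first, with "score" (0 to 1); they miss things now and then, are a little off and sometimes report something else, mostly with a low value. They report only what shows in the picture. A call takes as long as a camera call. They do not tell look-alikes from the thing itself.
- env.search_frame(picture, thing): "xyz" ([x, y, z] in m, in world coordinates, good to about 4 mm: the middle of the surface that is visible of it).
- env.trace(picture, thing): "mask" (384x512 bool, what is visible of it).
The state is a dict: "clock": time; "joint_positions": joint angles; "qvel": joint speeds; "joint_torque": joint torques, N m; "position": TCP position; "tool_rot": TCP orientation; "force": force on the tool from outside, world axes, zero at the start; "wrist_torque": the same for the moment, N m; "opening": opening from 0.0 (shut) to 1.0 (fully open).
Only numpy, scipy, OpenCV 4.12 (cv2) and the standard library are available. Lean on these libraries where they do the work, as an engineer would, in place of code of your own. Each camera call takes 0.05 s, during which the arm holds its last target. There are 200 camera calls.

### The job

The four dropper bottles were put back in each other's nests: return each one to the nest of the same colour as its rubber bulb, standing fully down in it, and let go. The blue nest is the spare: it is free for parking a bottle while you swap the others round, and ends up empty. Keep the bottles upright, set them down rather than let them drop, and leave the glass beaker where it stands.

Things in the scene. Friction and masses are not known exactly. Their poses are not given: they have to be found in the camera images.
- bottle_white: Amber glass dropper bottle with a black screw collar and a white rubber bulb on top; its body is 39 mm across, the whole 114 mm tall, about 0.1 kg (0.07 to 0.13). Round: grip the straight amber body (it is straight up to about 50 mm above its underside, then narrows to the collar). Origin: centre of its underside; z up the bottle.
- bottle_orange: Amber glass dropper bottle with a black screw collar and an orange rubber bulb on top; its body is 39 mm across, the whole 112 mm tall, about 0.1 kg (0.07 to 0.13). Round: grip the straight amber body (it is straight up to about 50 mm above its underside, then narrows to the collar). Origin: centre of its underside; z up the bottle.
- bottle_red: Amber glass dropper bottle with a black screw collar and a dark red rubber bulb on top; its body is 39 mm across, the whole 112 mm tall, about 0.1 kg (0.07 to 0.13). Round: grip the straight amber body (it is straight up to about 50 mm above its underside, then narrows to the collar). Origin: centre of its underside; z up the bottle.
- bottle_grey: Amber glass dropper bottle with a black screw collar and a grey rubber bulb on top; its body is 40 mm across, the whole 112 mm tall, about 0.1 kg (0.07 to 0.13). Round: grip the straight amber body (it is straight up to about 50 mm above its underside, then narrows to the collar). Origin: centre of its underside; z up the bottle.
- nest_white: Round white weighted bottle nest with a black rubber skirt at its foot; it does not move. 85 mm across at the foot, 26 mm tall, with a round well from above: 45 mm across, flared to 54 mm at the mouth, its floor 6 mm above the worktop. It is the home of the bottle with the white bulb. Origin: centre of its underside, on the worktop; z up.
- nest_orange: Round orange weighted bottle nest with a black rubber skirt at its foot; it does not move. 85 mm across at the foot, 26 mm tall, with a round well from above: 45 mm across, flared to 54 mm at the mouth, its floor 6 mm above the worktop. It is the home of the bottle with the orange bulb. Origin: centre of its underside, on the worktop; z up.
- nest_red: Round dark red weighted bottle nest with a black rubber skirt at its foot; it does not move. 85 mm across at the foot, 26 mm tall, with a round well from above: 45 mm across, flared to 54 mm at the mouth, its floor 6 mm above the worktop. It is the home of the bottle with the dark red bulb. Origin: centre of its underside, on the worktop; z up.
- nest_grey: Round grey weighted bottle nest with a black rubber skirt at its foot; it does not move. 85 mm across at the foot, 26 mm tall, with a round well from above: 45 mm across, flared to 54 mm at the mouth, its floor 6 mm above the worktop. It is the home of the bottle with the grey bulb. Origin: centre of its underside, on the worktop; z up.
- nest_blue: Round blue weighted bottle nest with a black rubber skirt at its foot; it does not move. 85 mm across at the foot, 26 mm tall, with a round well from above: 45 mm across, flared to 54 mm at the mouth, its floor 6 mm above the worktop. This is the spare, empty at the start: no bottle has a bulb of this colour. Origin: centre of its underside, on the worktop; z up.
- beaker: Small empty glass beaker, 51 mm across and 68 mm tall, that stands on the worktop among the nests. Not to be disturbed. Origin: centre of its underside; z up.
There are look-alikes about, which are no part of the job. What is shaped like the bottle_orange but purple is not meant.

How it is judged:
By the outcome, as a careful person would: the job done as asked, in the order asked, and still so for the second after the job is handed in, with the robot touching nothing.
It also fails if it takes over 147 s, if anything falls off the work surface, if the arm or the gripper's body presses on something with over 40 N, if the wrist force passes 120 N, or if a joint passes its speed limit or range.

## Working session

There is one attempt and no reset: what is moved stays moved. The work goes in short steps, each a Python script; the robot and the scene stay as the last script left them, time stands still between calls to the robot, and variables do not carry over. Pictures are saved under pics/ and viewed, and the job is handed in when it is done.

```bash
mkdir -p pics; python3 - <<'E'
from workcell import env
import cv2
s=env.read_state(); print({k:s[k] for k in("clock","position","tool_rot","opening","force")})
for n in("top","scene"):
    p=env.grab_frame(n); cv2.imwrite(f"pics/{n}0.png",p["image"]); print(n,p["position"],p["orientation"],p["fx"],p["D"])
    for t in ["bottle_white","bottle_orange","bottle_red","bottle_grey","nest_white","nest_orange","nest_red","nest_grey","nest_blue","beaker"]:
        print(t,[( [round(float(v),3) for v in d["xyz"]],round(float(d["score"]),2)) for d in env.search_frame(p,t)][:4])
E
```

```text
{'clock': 0.0, 'position': array([0.22970161, 0.58052291, 0.18765376]), 'tool_rot': array([-8.98742666e+01,  3.25378381e-03,  1.58397938e+02]), 'opening': 1.0020561522170321, 'force': array([ 0.26651019, -0.44856899,  0.19405978])}
top [ 0.32700283 -0.0092703   1.05164549] [ 10.61886839   0.47297315 -89.0932843 ] 384.74760027350044 [-0.03492388  0.          0.          0.          0.        ]
bottle_white [([0.516, -0.149, 0.068], 0.52), ([0.507, -0.154, 0.024], 0.45)]
bottle_orange [([0.521, 0.151, 0.067], 0.7), ([0.522, 0.251, 0.059], 0.66), ([0.449, -0.296, 0.062], 0.64), ([0.416, 0.225, 0.058], 0.56)]
bottle_red [([0.447, 0.331, 0.062], 0.51), ([0.442, 0.326, 0.027], 0.34)]
bottle_grey [([0.452, -0.293, 0.062], 0.48)]
nest_white [([0.52, 0.144, 0.023], 0.81)]
nest_orange [([0.441, 0.329, 0.024], 0.87)]
nest_red [([0.45, -0.293, 0.022], 0.65)]
nest_grey [([0.508, -0.153, 0.026], 0.73)]
nest_blue [([0.469, 0.009, 0.023], 0.86)]
beaker [([0.585, -0.005, 0.024], 0.83)]
scene [ 0.03249675 -0.60859634  0.70955198] [ 48.50468762   0.45331688 -38.4683545 ] 350.13802806964986 [-0.01615619  0.          0.          0.          0.        ]
bottle_white [([0.508, -0.165, 0.062], 0.77), ([0.526, 0.146, 0.06], 0.72)]
bottle_orange [([0.605, 0.061, 0.059], 0.73), ([0.422, 0.223, 0.05], 0.63), ([0.528, 0.242, 0.05], 0.56), ([0.526, 0.149, 0.06], 0.49)]
bottle_red [([0.44, 0.326, 0.061], 0.8)]
bottle_grey [([0.445, -0.307, 0.06], 0.85)]
nest_white []
nest_orange [([0.571, -0.014, 0.047], 0.71), ([0.422, 0.321, 0.019], 0.56)]
nest_red [([0.441, -0.321, 0.016], 0.94)]
nest_grey [([0.498, -0.177, 0.015], 0.93)]
nest_blue [([0.469, 0.005, 0.011], 0.71)]
beaker [([0.571, -0.015, 0.046], 0.62)]
```

View pics/top0.png

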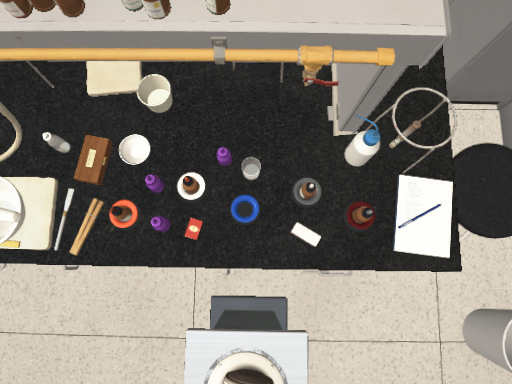

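View pics/scene0.png

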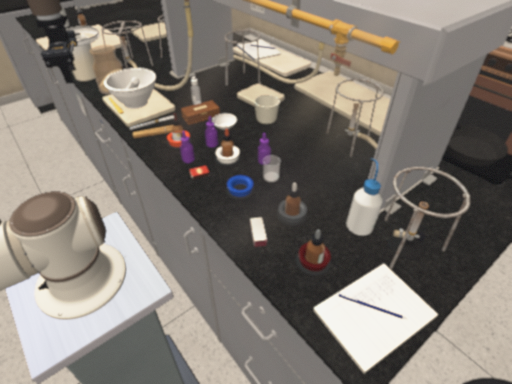

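The top view shows nests as rings at: orange (124,214), white (191,186), blue (245,209), grey (307,191), red (361,215). There are purple decoys at (154,183), (160,224) and (224,156), and the beaker at (251,169). The bottles are about 114 mm tall, which is too tall for a straight-down grip under the palm, so I'll grip with the tool tilted. Next I'll fit the nest centres, read the bulb colours and check the reach.

```bash
cat > h.py <<'E'
from workcell import env
import numpy as np, cv2
from scipy.spatial.transform import Rotation as R
def rays(p,px):
    K=np.array([[p["fx"],0,p["cx"]],[0,p["fy"],p["cy"]],[0,0,1]]);
    n=cv2.undistortPoints(np.float32(px).reshape(-1,1,2),K,np.array(p["D"],float))[:,0]
    d=np.c_[n[:,0],-n[:,1],-np.ones(len(n))]
    return R.from_euler("xyz",p["orientation"],degrees=True).apply(d)
def toplane(p,px,z):
    d=rays(p,px); o=np.array(p["position"]); return (o+d*((z-o[2])/d[:,2])[:,None])[:,:2]
def project(p,X):
    K=np.array([[p["fx"],0,p["cx"]],[0,p["fy"],p["cy"]],[0,0,1]])
    c=R.from_euler("xyz",p["orientation"],degrees=True).inv().apply(np.atleast_2d(X)-p["position"])*[1,-1,-1]
    return cv2.projectPoints(c,np.zeros(3),np.zeros(3),K,np.array(p["D"],float))[0][:,0]
def ori(phi,down,flip=False):
    f,e=np.radians([phi,down]); y=np.array([np.cos(f)*np.cos(e),np.sin(f)*np.cos(e),-np.sin(e)])
    z=np.array([-np.sin(f),np.cos(f),0])*(-1 if flip else 1)
    return R.from_matrix(np.c_[np.cross(y,z),y,z]).as_euler("xyz",degrees=True), y
def nestfit(p,thing,z=0.026):
    r=env.trace(p,thing)
    if not r: return None
    m=r[0]["mask"].astype(np.uint8); n,l,s,_=cv2.connectedComponentsWithStats(m)
    if n<2: return None
    k=1+np.argmax(s[1:,4]); ys,xs=np.nonzero(l==k); w=toplane(p,np.c_[xs,ys],z)
    c,rad=cv2.minEnclosingCircle(np.float32(w)); return np.round(c,4),round(rad,4),round(r[0]["score"],2)
E
python3 - <<'E'
from h import *
p=env.grab_frame("top"); s=env.grab_frame("scene")
N={}
for c in "white orange red grey blue".split(): 
    N[c]=nestfit(p,"nest_"+c); print(c,N[c],nestfit(s,"nest_"+c))
im=p["image"]; row=[cv2.resize(im[y-25:y+25,x-25:x+25],(200,200),interpolation=cv2.INTER_CUBIC) for x,y in[(124,212),(191,186),(307,190),(361,214)]]
im=s["image"]; row2=[cv2.resize(im[y-30:y+20,x-25:x+25],(200,200),interpolation=cv2.INTER_CUBIC) for x,y in[(178,140),(228,152),(293,208),(315,252)]]
cv2.imwrite("pics/z1.png",np.vstack([np.hstack(row),np.hstack(row2)]))
for c,v in N.items():
    if v is None: continue
    for down in(30,40):
      for phi in(-40,-20,0,20,40):
       for fl in(0,1):
        o,y=ori(phi,down,fl); g=np.array([*v[0],0.05])
        q=[env.inverse_kinematics(g+y*0.019+d,o) for d in(np.zeros(3),np.array([0,0,.12]),-y*.1)]
        print(c,down,phi,fl,[None if a is None else np.round(a).astype(int).tolist() for a in q[:1]],[a is not None for a in q]) if down==30 else 0
E
```

```text
white (array([0.5247, 0.1586]), 0.0453, 0.81) (array([0.5173, 0.1442]), 0.0519, 0.88)
orange None (array([0.4226, 0.3246]), 0.0511, 0.57)
red (array([ 0.4535, -0.2957]), 0.0421, 0.9) (array([ 0.4444, -0.3067]), 0.0464, 0.94)
grey (array([ 0.516 , -0.1552]), 0.0419, 0.59) (array([ 0.5074, -0.1686]), 0.0481, 0.91)
blue (array([0.4669, 0.0108]), 0.0415, 0.78) None
white 30 -40 0 [[46, 33, -58, 95, -60, 89]] [True, True, True]
white 30 -40 1 [[46, 33, -58, 95, -60, -91]] [True, True, True]
white 30 -20 0 [None] [False, False, False]
white 30 -20 1 [None] [False, False, False]
white 30 0 0 [None] [False, True, False]
white 30 0 1 [None] [False, True, False]
white 30 20 0 [[-15, 32, -53, -144, -57, 87]] [True, True, True]
white 30 20 1 [[-15, 32, -53, -144, -57, -93]] [True, True, True]
white 30 40 0 [[-14, 29, -37, -110, -48, 64]] [True, True, True]
white 30 40 1 [[-14, 29, -37, -110, -48, -116]] [True, True, True]
red 30 -40 0 [None] [False, True, False]
red 30 -40 1 [None] [False, True, False]
red 30 -20 0 [[-66, 30, -46, -126, -51, 76]] [True, True, True]
red 30 -20 1 [[-66, 30, -46, -
[... 822 characters left out ...]
ey 30 20 1 [[-46, 29, -30, -93, -52, -127]] [True, True, True]
grey 30 40 0 [[-43, 33, -18, -75, -63, 46]] [True, True, True]
grey 30 40 1 [[-43, 33, -18, -75, -63, -134]] [True, True, True]
blue 30 -40 0 [None] [False, False, False]
blue 30 -40 1 [None] [False, False, False]
blue 30 -20 0 [None] [False, False, False]
blue 30 -20 1 [None] [False, False, False]
blue 30 0 0 [None] [False, True, False]
blue 30 0 1 [None] [False, True, False]
blue 30 20 0 [[-40, 30, -50, -114, -55, 79]] [True, True, True]
blue 30 20 1 [[-40, 30, -50, -114, -55, -101]] [True, True, True]
blue 30 40 0 [[-34, 28, -36, -90, -56, 60]] [True, True, True]
blue 30 40 1 [[-34, 28, -36, -90, -56, -120]] [True, True, True]
```

View pics/z1.png

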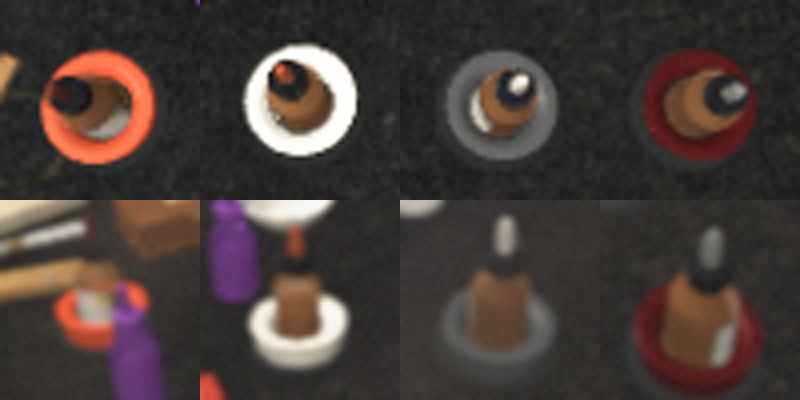

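Bulb colours:
- The orange nest holds the red bottle.
- The white nest holds the orange bottle.
- The grey nest holds the white bottle.
- The red nest holds the grey bottle.

This needs five moves: red→blue, orange→orange, white→white, grey→grey, red→red. First I'll move to a look pose to see the gripper's cross-section and survey the reach at steeper tilts.

```bash
python3 - <<'E'
from h import *
p=env.grab_frame("top"); s=env.grab_frame("scene")
# pipe end triangulation
a,b=np.array(p["position"]),np.array(s["position"]); d,e=rays(p,[[390,56]])[0],rays(s,[[390,42]])[0]
t=np.linalg.lstsq(np.c_[d,-e],b-a,rcond=None)[0]; print("pipe",a+d*t[0],b+e*t[1])
o=ori(0,90)[0] if 0 else [-90,0,-90]
for yaw in(-90,90): 
    q=env.inverse_kinematics([.42,.05,.32],[-90,0,yaw]); print(yaw,None if q is None else np.round(q))
q=env.inverse_kinematics([.42,.05,.32],[-90,0,0]);print(np.round(q) if q is not None else None)
env.goto([.42,.05,.32],[-90,0,0])
for n in("top","scene","wrist"):
    f=env.grab_frame(n); cv2.imwrite(f"pics/{n}2.png",f["image"])
print(f["position"],f["orientation"],f["fx"],env.read_state()["joint_positions"].round(1),env.read_state()["clock"])
N=dict(white=(.522,.15),orange=(.441,.33),red=(.453,-.295),grey=(.514,-.154),blue=(.467,.0105))
for c,v in N.items():
  for down in(35,40,45,50):
    out=[]
    for phi in range(-80,81,10):
        ok=[]
        for fl in(0,1):
          o,y=ori(phi,down,fl); g=np.array([*v,0.052])
          ok.append(all(env.inverse_kinematics(g+y*0.019+dd,o) is not None for dd in(np.zeros(3),np.array([0,0,.13]),-y*.09)))
        out.append(f"{phi}:{int(ok[0])}{int(ok[1])}")
    print(c,down," ".join(out))
E
python3 -c "
import cv2,numpy as np
a=[cv2.imread(f'pics/{n}2.png') for n in('top','wrist')]
cv2.imwrite('pics/c2.png',cv2.resize(np.vstack(a),None,fx=.78,fy=.78))"
```

```text
pipe [ 0.67134225 -0.23766032  0.46023563] [ 0.66868485 -0.23489844  0.45762182]
-90 [ 29.  -3. -11.   0. -81. 151.]
90 [ 29.  -3. -11.   0. -81. -29.]
[  29.   -3.  -11.   -0.  -81. -119.]
[0.33849851 0.05191061 0.51698502] [-1.72976823e+01 -4.77000566e-04  9.00909747e+01] 322.27349360876013 [  29.    -2.5  -11.4   -0.   -81.2 -119. ] 4.0333
white 35 -80:11 -70:11 -60:11 -50:11 -40:11 -30:00 -20:00 -10:00 0:00 10:00 20:00 30:11 40:11 50:11 60:11 70:11 80:11
white 40 -80:11 -70:11 -60:11 -50:11 -40:11 -30:00 -20:00 -10:00 0:00 10:00 20:00 30:00 40:11 50:10 60:11 70:11 80:11
white 45 -80:11 -70:11 -60:11 -50:11 -40:11 -30:11 -20:00 -10:00 0:00 10:00 20:00 30:00 40:10 50:11 60:11 70:11 80:11
white 50 -80:11 -70:11 -60:11 -50:11 -40:11 -30:11 -20:00 -10:00 0:00 10:00 20:00 30:00 40:11 50:11 60:11 70:11 80:11
orange 35 -80:11 -70:11 -60:11 -50:11 -40:11 -30:11 -20:11 -10:00 0:00 10:00 20:00 30:00 40:00 50:11 60:11 70:11 80:11
orange 40 -80:11 -70:11 -60:11 -50:11 -40:11 -30:11 -20:11 -10:00 0:00 10:00 20:00 30:00 40:00 50:00 60:11 70:10 80:11
orange 45 -80:11 -70:11 -60:11 -50:11 -40:11 
[... 892 characters left out ...]
rey 45 -80:11 -70:11 -60:00 -50:00 -40:00 -30:00 -20:00 -10:00 0:00 10:11 20:11 30:10 40:11 50:11 60:11 70:11 80:11
grey 50 -80:11 -70:11 -60:11 -50:00 -40:00 -30:00 -20:00 -10:00 0:00 10:10 20:11 30:11 40:10 50:11 60:11 70:11 80:11
blue 35 -80:11 -70:11 -60:00 -50:00 -40:00 -30:00 -20:00 -10:00 0:00 10:00 20:11 30:11 40:11 50:11 60:11 70:11 80:11
blue 40 -80:11 -70:11 -60:00 -50:00 -40:00 -30:00 -20:00 -10:00 0:00 10:00 20:11 30:11 40:11 50:11 60:11 70:11 80:11
blue 45 -80:11 -70:11 -60:00 -50:00 -40:00 -30:00 -20:00 -10:00 0:00 10:00 20:00 30:11 40:11 50:11 60:11 70:11 80:11
blue 50 -80:11 -70:11 -60:00 -50:00 -40:00 -30:00 -20:00 -10:00 0:00 10:00 20:00 30:11 40:10 50:11 60:11 70:11 80:11
```

View pics/c2.png

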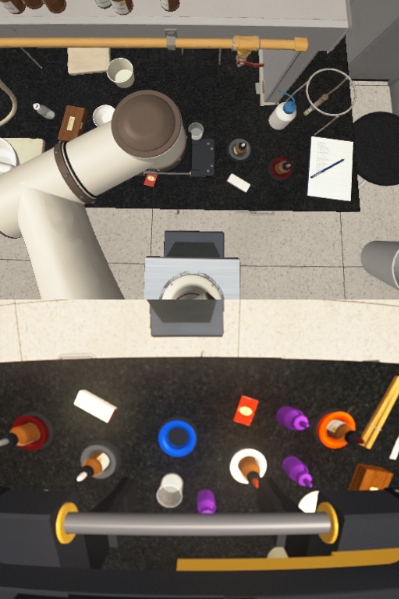

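View pics/scene2.png

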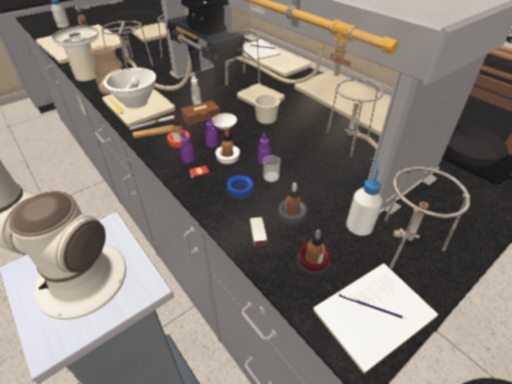

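The wrist view shows every nest and the purple decoys. The top view shows the gripper body is about 190 mm wide along the jaw axis, so the approach azimuth matters. Now I'll refine positions from the wrist camera and check where the arm can point radially outward with the bottle upright.

```bash
python3 - <<'E'
from h import *
f=env.grab_frame("wrist"); t=env.grab_frame("top")
for c in "white orange red grey blue".split(): print(c,"wrist",nestfit(f,"nest_"+c),"top",nestfit(t,"nest_"+c))
for n in("bottle_orange","bottle_red","bottle_white","bottle_grey","beaker"):
    print(n,[(np.round(d["xyz"],3).tolist(),round(float(d["score"]),2)) for d in env.search_frame(f,n)])
for az in(0,20,40):
  for z in(.18,.25,.32):
    o=[]
    for r in(.5,.55,.6,.65,.7,.75):
        c,y=ori(az,40,1); g=np.array([r*np.cos(np.radians(az)),r*np.sin(np.radians(az)),z])
        q=env.inverse_kinematics(g+y*.019,c); o.append(None if q is None else np.round(q).astype(int).tolist())
    print(az,z,o)
cfg=dict(orange=[(.441,.33),-60],white=[(.522,.15),60],blue=[(.467,.0105),30],grey=[(.514,-.154),10],red=[(.453,-.295),10])
for k,(v,phi) in cfg.items():
    c,y=ori(phi,40,1)
    for z in(.052,.2): 
        q=env.inverse_kinematics(np.array([*v,z])+y*.019,c); print(k,z,None if q is None else np.round(q).astype(int))
E
```

```text
white wrist (array([0.5244, 0.1563]), 0.0441, 0.55) top None
orange wrist (array([0.4487, 0.3307]), 0.0466, 0.88) top (array([ 0.454 , -0.2925]), 0.0436, 0.2)
red wrist (array([ 0.4541, -0.2891]), 0.0471, 0.9) top (array([ 0.4526, -0.2947]), 0.0412, 0.92)
grey wrist (array([ 0.5147, -0.1498]), 0.0444, 0.7) top (array([ 0.5168, -0.1536]), 0.0419, 0.61)
blue wrist (array([0.4664, 0.0146]), 0.0426, 0.76) top None
bottle_orange [([0.419, 0.224, 0.056], 0.96), ([0.525, 0.248, 0.057], 0.95), ([0.6, 0.067, 0.053], 0.62), ([0.52, 0.151, 0.064], 0.61)]
bottle_red [([0.505, -0.138, 0.024], 0.73), ([0.446, 0.329, 0.063], 0.61)]
bottle_white [([0.511, -0.146, 0.069], 0.8), ([0.448, -0.282, 0.021], 0.7)]
bottle_grey [([0.45, -0.292, 0.062], 0.59)]
beaker [([0.586, -0.005, 0.041], 0.72)]
0 0.18 [None, None, None, None, None, None]
0 0.25 [None, None, None, None, None, None]
0 0.32 [None, None, None, None, None, None]
20 0.18 [None, None, None, None, None, None]
20 0.25 [None, None, None, None, None, None]
20 0.32 [None, None, None, None, None, None]
40 0.18 [None, None, None, None, None, None]
40 0.25 [None, None, None, None, None, None]
40 0.32 [None, None, None, None, None, None]
orange 0.052 [ 71  39 -27  39 -68 -70]
orange 0.2 [ 72  28 -20  35 -82 -60]
white 0.052 [  -3   24  -23  -76  -45 -148]
white 0.2 [   3    8  -19  -59  -49 -177]
blue 0.052 [ -24   18  -38  -91  -39 -137]
blue 0.2 [ -6  -5 -32 -58 -32 169]
grey 0.052 [ -37   21  -31  -92  -34 -144]
grey 0.2 [-21   2 -27 -57 -28 165]
red 0.052 [ -53   24  -24  -76  -44 -148]
red 0.2 None
```

View pics/wrist2.png

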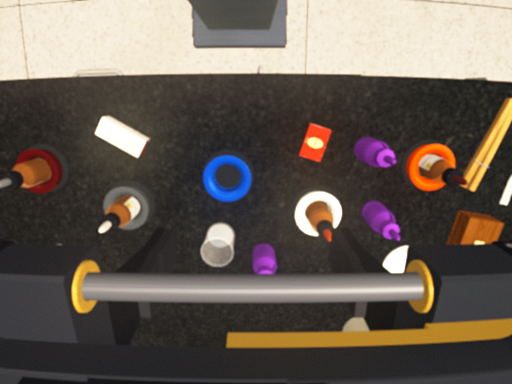

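I've settled on an order that keeps within each approach family and avoids regrasping mid-route: orange W→blue, white G→W, grey R→G (approaching from the front right), then red O→R and orange blue→O (approaching from the far left). Next I'll check the kinematics and refine the nest fits.

```bash
cat >> h.py <<'E'
from scipy.optimize import least_squares
def nestfit2(p,thing,z=0.024,r=0.041):
    t=env.trace(p,thing)
    if not t: return None
    m=t[0]["mask"].astype(np.uint8); n,l,s,_=cv2.connectedComponentsWithStats(m)
    ys,xs=np.nonzero(l==1+np.argmax(s[1:,4])); w=toplane(p,np.c_[xs,ys],z)
    h=cv2.convexHull(np.float32(w))[:,0]; h=np.vstack([h]); c0=cv2.minEnclosingCircle(h)[0]
    f=least_squares(lambda c:np.hypot(*(h-c[:2]).T)-c[2],[*c0,r],loss="soft_l1",f_scale=.001)
    return np.round(f.x,4).tolist(),round(t[0]["score"],2)
E
python3 - <<'E'
from h import *
f=env.grab_frame("wrist"); t=env.grab_frame("top")
for c in "white orange red grey blue".split(): print(c,"wrist",nestfit2(f,"nest_"+c),"top",nestfit2(t,"nest_"+c))
N=dict(white=(.522,.153),blue=(.467,.0125),grey=(.514,-.153),red=(.453,-.293),orange=(.446,.33))
def sv(k,phis,fls):
  for phi in phis:
   for fl in fls:
    c,y=ori(phi,40,fl); o=[]
    for z in(.054,.12,.19):
        q=env.inverse_kinematics(np.array([*N[k],z])+y*.019,c); o.append("-" if q is None else "%d/%d/%d/%d"%tuple(q[[0,3,4,5]]))
    print(k,phi,fl,o)
for k in("white","blue","grey","red"): sv(k,{"white":(40,50,60,70),"blue":(40,50,60,70)}.get(k,(10,20,30,50)),(0,1))
for k in("orange","blue","red"): sv(k,(-60,-90,-108,-125),(0,1))
E
```

```text
white wrist ([0.5244, 0.1571, 0.0411], 0.8) top None
orange wrist ([0.4463, 0.3314, 0.042], 0.65) top None
red wrist ([0.4522, -0.2874, 0.0426], 0.68) top ([0.4534, -0.2942, 0.0401], 0.86)
grey wrist ([0.514, -0.1493, 0.0414], 0.76) top ([0.5153, -0.1553, 0.0397], 0.65)
blue wrist ([0.4663, 0.0131, 0.0409], 0.79) top None
white 40 0 ['-3/-94/-31/36', '4/-77/-26/10', '13/-57/-23/-16']
white 40 1 ['-3/-94/-31/-143', '4/-77/-26/-169', '13/-57/-23/163']
white 50 0 ['-2/-83/-37/32', '1/-72/-36/14', '6/-60/-36/-3']
white 50 1 ['-2/-83/-37/-147', '1/-72/-36/-165', '6/-60/-36/176']
white 60 0 ['-2/-75/-44/31', '0/-67/-45/17', '2/-60/-47/4']
white 60 1 ['-2/-75/-44/-148', '0/-67/-45/-162', '2/-60/-47/-175']
white 70 0 ['-2/-68/-51/31', '0/-63/-54/21', '0/-58/-57/10']
white 70 1 ['-2/-68/-51/-148', '0/-63/-54/-158', '0/-58/-57/-169']
blue 40 0 ['-23/-81/-43/39', '-18/-71/-43/21', '-13/-61/-44/3']
blue 40 1 ['-23/-81/-43/-140', '-18/-71/-43/-158', '-13/-61/-44/-176']
blue 50 0 ['-22/-73/-49/38', '-19/-66/-51/24', '-16/-59/-54/10']
blue 50 1 ['-22/-73/-49/-141', '-19/-66/-51/-155', '-16/-59/-54/
[... 2059 characters left out ...]
2/37/-68/-70', '43/34/-77/-64']
blue -108 0 ['38/26/-71/104', '38/25/-78/107', '38/25/-86/111']
blue -108 1 ['38/26/-71/-75', '38/25/-78/-72', '38/25/-86/-68']
blue -125 0 ['33/16/-80/101', '33/16/-87/103', '33/16/-95/105']
blue -125 1 ['33/16/-80/-78', '33/16/-87/-76', '33/16/-95/-74']
red -60 0 ['-', '-', '-']
red -60 1 ['-', '-', '-']
red -90 0 ['-6/91/-49/97', '-2/79/-51/109', '1/68/-55/122']
red -90 1 ['-6/91/-49/-82', '-2/79/-51/-70', '1/68/-55/-57']
red -108 0 ['1/61/-55/104', '3/54/-60/113', '4/50/-67/121']
red -108 1 ['1/61/-55/-75', '3/54/-60/-66', '4/50/-67/-58']
red -125 0 ['2/42/-64/108', '3/39/-70/114', '3/37/-77/119']
red -125 1 ['2/42/-64/-71', '3/39/-70/-65', '3/37/-77/-60']
```

Both families are feasible: phi≈60 for the front-right moves and phi −108 for the far-left ones. The wrist and top fits differ by about 4 mm in y, so I'll take a second wrist view from the hover pose, where a mounting error would point another way.

```bash
cat >> h.py <<'E'
def pose(xy,z,phi,e=40):
    o,y=ori(phi,e,1); return np.array([*xy,z])+y*.019,o
def go(xy,z,phi,rate=.2,**k): return env.move_straight(*pose(xy,z,phi),rate=rate,**k)
E
python3 - <<'E'
from h import *
env.goto(*pose((.45,.03),.24,65)); s=env.read_state(); print(s["clock"],s["joint_positions"].round(0),s["position"].round(3),pose((.45,.03),.24,65)[0].round(3))
f=env.grab_frame("wrist"); t=env.grab_frame("top"); cv2.imwrite("pics/w3.png",f["image"])
for c in "white orange red grey blue".split(): print(c,"wrist",nestfit2(f,"nest_"+c),"top",nestfit2(t,"nest_"+c))
print([(np.round(d["xyz"],3).tolist(),round(float(d["score"]),2)) for d in env.search_frame(f,"bottle_orange")])
E
```

```text
6.3833 [ -15.    4.  -18.  -54.  -69. -168.] [0.456 0.043 0.228] [0.456 0.043 0.228]
white wrist ([0.5262, 0.1523, 0.0437], 0.87) top ([0.5263, 0.1563, 0.0415], 0.62)
orange wrist ([0.4473, 0.3264, 0.0455], 0.95) top ([0.4484, 0.3339, 0.041], 0.94)
red wrist None top None
grey wrist None top None
blue wrist ([0.4582, -0.0097, 0.0478], 0.98) top ([0.4683, 0.012, 0.0388], 0.89)
[([0.528, 0.245, 0.057], 0.77), ([0.607, 0.066, 0.07], 0.68), ([0.422, 0.22, 0.056], 0.6), ([0.525, 0.148, 0.063], 0.57), ([0.449, 0.325, 0.06], 0.16)]
```

View pics/w3.png

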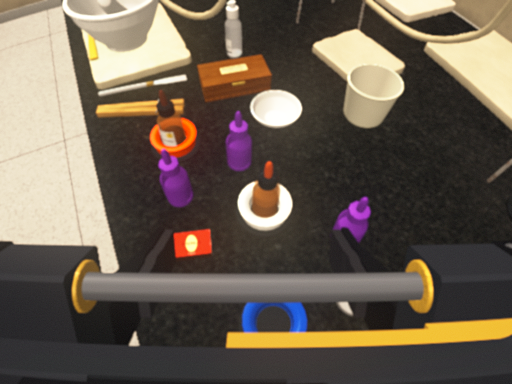

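```bash
cat >> h.py <<'E'
N=dict(white=(.5255,.155),blue=(.467,.0125),grey=(.515,-.152),red=(.453,-.2915),orange=(.447,.3305))
def st(t=""):
    s=env.read_state(); print(t,"t=%.1f"%s["clock"],"pos",s["position"].round(4),"F",s["force"].round(1),"open %.3f"%s["opening"])
E
python3 - <<'E'
from h import *
go(N["white"],.185,62); st()
print(go(N["white"],.10,57,force_limit=6)); print(go(N["white"],.055,57,rate=.08,force_limit=6)); st("down")
for n in("wrist","scene"):
    f=env.grab_frame(n); cv2.imwrite(f"pics/{n}4.png",f["image"])
f=cv2.imread("pics/scene4.png")[90:230,120:330]; cv2.imwrite("pics/s4.png",cv2.resize(f,None,fx=3,fy=3))
E
```

```text
t=8.0 pos [0.5322 0.1673 0.173 ] F [-1.4 -0.8 -0.5] open 0.999
False
False
down t=9.3 pos [0.534  0.1672 0.0437] F [ 0.1  0.5 -0.1] open 1.001
```

View pics/wrist4.png

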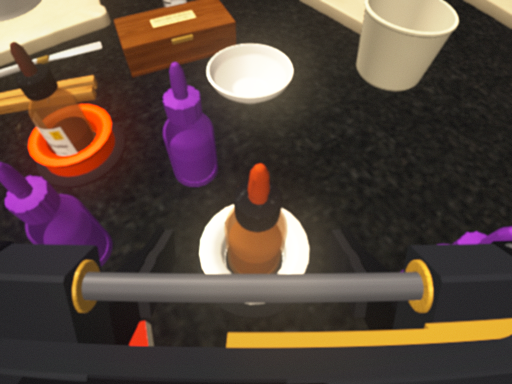

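View pics/s4.png

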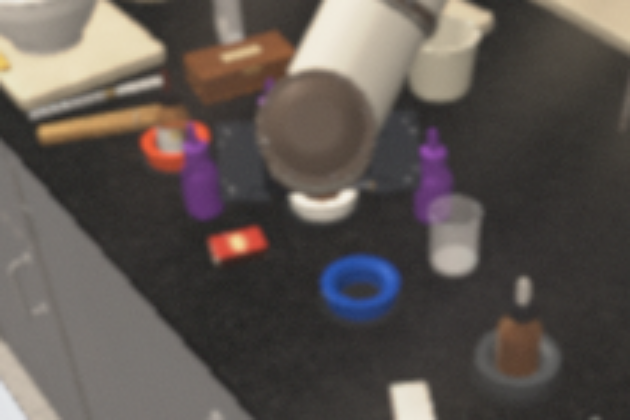

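The fingers (columns 155 and 350) straddle the orange bottle centred at column 254, and the neighbours are untouched. Gripping.

```bash
cat >> h.py <<'E'
def jaw(phi): f=np.radians(phi); return np.array([-np.sin(f),np.cos(f),0])
def grip(phi):
    env.gripper_to(0.0,grasp_force=6); s=env.read_state(); print("jaw force",(s["force"]@jaw(phi)).round(1)); st("grip6")
    env.gripper_to(0.0,grasp_force=20); st("grip20")
E
python3 - <<'E'
from h import *
grip(57)
print(go(N["white"],.075,57,rate=.05,force_limit=10)); st("lift2"); print(go(N["white"],.15,57)); go(N["white"],.185,62); st("up")
go(N["blue"],.185,62); st("blue hover")
f=env.grab_frame("wrist"); cv2.imwrite("pics/w5.png",f["image"]); t=env.grab_frame("top"); cv2.imwrite("pics/t5.png",t["image"])
E
```

```text
jaw force 0.0
grip6 t=10.9 pos [0.5334 0.1672 0.0427] F [ 0.4  0.7 -0.1] open 0.005
grip20 t=11.1 pos [0.5334 0.1672 0.0428] F [0.5 0.6 0.1] open 0.005
False
lift2 t=11.7 pos [0.5334 0.1673 0.0629] F [-0.6 -0.2  0.3] open 0.005
False
up t=12.5 pos [0.5324 0.1677 0.1719] F [ 0.2 -0.4 -0.7] open 0.005
blue hover t=13.4 pos [0.4737 0.0259 0.1724] F [-0.2  0.4  0.6] open 0.005
```

View pics/w5.png

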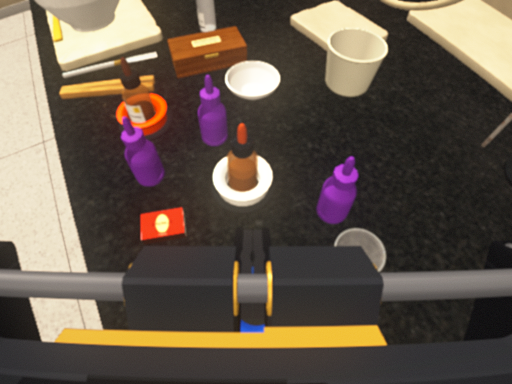

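The jaws shut completely (opening 0.005) and the bottle is still in the white nest at (243,180), so the grip missed. I'll overlay my model on the pictures to find out why.

```bash
python3 - <<'E'
from h import *
s=env.read_state(); tcp=s["position"]; Rt=R.from_euler("xyz",s["tool_rot"],degrees=True).as_matrix(); print(s["tool_rot"].round(1),Rt.round(2))
ims=[]
for n in("wrist","top"):
    p=env.grab_frame(n); im=p["image"].copy(); print(n,np.round(p["position"],3),np.round(p["orientation"],1))
    for k,v in N.items():
        for z,r in((.026,.041),(.056,.02)):
            a=np.linspace(0,6.283,40); q=project(p,np.c_[v[0]+r*np.cos(a),v[1]+r*np.sin(a),a*0+z])
            if np.abs(q).max()<2000: cv2.polylines(im,[q.astype(int).reshape(-1,1,2)],True,(0,255,0) if z<.03 else (255,255,0),1)
    for b,c in((0,(0,0,255)),(.019,(255,0,255)),(.07,(255,255,255))):
        q=project(p,tcp-b*Rt[:,1])[0]; print(b,q.round(0)); cv2.circle(im,tuple(int(v) for v in q),4,c,2)
    ims.append(im)
cv2.imwrite("pics/o6.png",cv2.resize(np.vstack(ims),None,fx=.78,fy=.78))
E
```

```text
[ -90.   50. -118.] [[-0.3   0.36  0.88]
 [-0.57  0.68 -0.47]
 [-0.77 -0.64 -0.  ]]
wrist [ 0.429 -0.058  0.363] [ 32.7   0.  -27.9]
0 [253. 225.]
0.019 [253. 237.]
0.07 [253. 286.]
top [ 0.327 -0.009  1.052] [ 10.6   0.5 -89.1]
0 [237. 198.]
0.019 [242. 200.]
0.07 [258. 206.]
```

View pics/o6.png

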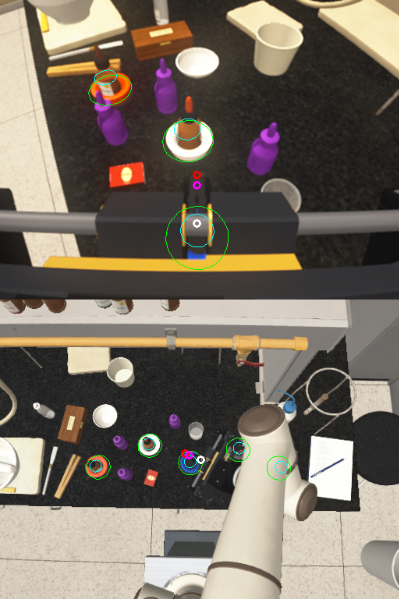

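```bash
python3 - <<'E'
from h import *
s=env.read_state(); tcp=s["position"]; Rt=R.from_euler("xyz",s["tool_rot"],degrees=True).as_matrix()
out=[]
for n in("top","scene"):
    p=env.grab_frame(n); im=cv2.resize(p["image"],None,fx=4,fy=4,interpolation=cv2.INTER_CUBIC)
    for b,c in((0,(0,0,255)),(.019,(255,0,255)),(.07,(255,255,255))):
        q=project(p,tcp-b*Rt[:,1])[0]*4; cv2.circle(im,tuple(int(v) for v in q),5,c,2)
    q=project(p,tcp)[0]*4; x,y=[int(v) for v in q]; x0=max(0,x-200);y0=max(0,y-250)
    out.append(cv2.resize(im[y0:y0+500,x0:x0+400],(400,500)))
cv2.imwrite("pics/z7.png",np.hstack(out))
E
```

```text
(no output)
```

View pics/z7.png

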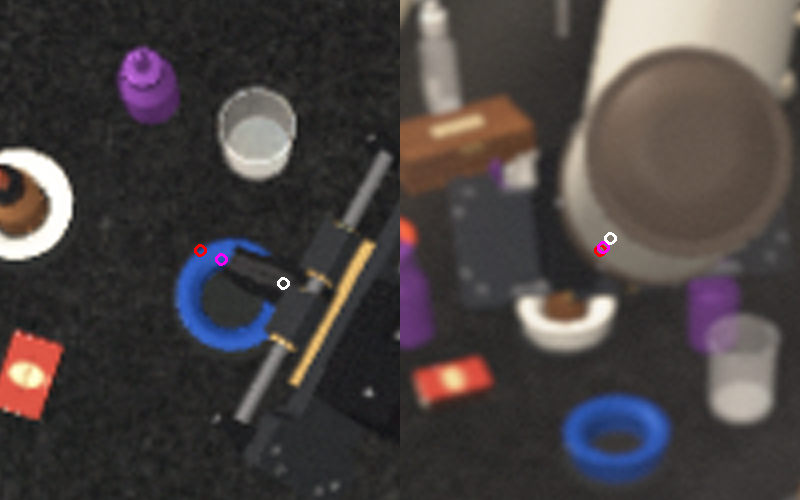

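In the top zoom the shut fingertips seem to end short of the reported TCP, but they are dark on a dark background. I'll hold the fingers over the white paper at about (0.45, −0.46) and measure the tip there.

```bash
python3 - <<'E'
from h import *
p=env.grab_frame("top"); print(toplane(p,[[425,215]],0))
done=False
for phi in(60,40,20,10):
    for xy in((.45,-.44),(.48,-.42)):
        try: go(xy,.2,phi,rate=.3); done=True; break
        except env.Unreachable: pass
    if done: break
print(phi,xy); st()
env.gripper_to(0.3)
s=env.read_state(); tcp=s["position"]; Rt=R.from_euler("xyz",s["tool_rot"],degrees=True).as_matrix()
out=[]
for n in("top","wrist"):
    p=env.grab_frame(n); k=4 if n=="top" else 2; im=cv2.resize(p["image"],None,fx=k,fy=k,interpolation=cv2.INTER_CUBIC)
    for b,c in((0,(0,0,255)),(.019,(255,0,255)),(.07,(0,255,0))):
        q=project(p,tcp-b*Rt[:,1])[0]*k; cv2.circle(im,tuple(int(v) for v in q),4,c,2)
    x,y=[int(v) for v in project(p,tcp)[0]*k]; x0=max(0,x-200);y0=max(0,y-250); print(n,x0,y0)
    c=im[y0:y0+500,x0:x0+400]; c=cv2.copyMakeBorder(c,0,500-c.shape[0],0,400-c.shape[1],cv2.BORDER_CONSTANT); out.append(c)
cv2.imwrite("pics/z8.png",np.hstack(out))
E
```

```text
[[ 0.46167773 -0.48591959]]
60 (0.45, -0.44)
 t=15.4 pos [ 0.4573 -0.4265  0.188 ] F [0.8 0.4 0.7] open 0.005
top 1543 576
wrist 305 199
```

View pics/z8.png

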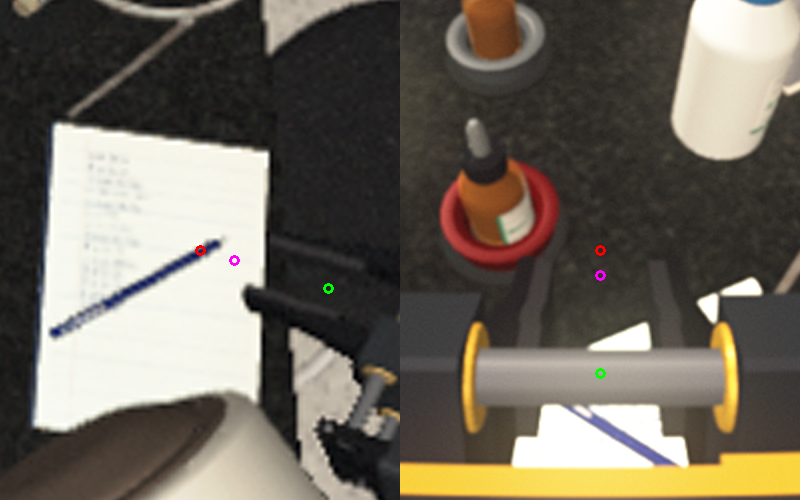

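```bash
python3 - <<'E'
from h import *
p=env.grab_frame("top"); f=env.grab_frame("wrist"); s=env.read_state(); tcp=s["position"]; Rt=R.from_euler("xyz",s["tool_rot"],degrees=True).as_matrix()
a,b=np.array(p["position"]),np.array(f["position"])
def tri(u,v):
    d,e=rays(p,[u])[0],rays(f,[v])[0]; t=np.linalg.lstsq(np.c_[d,-e],b-a,rcond=None)[0]
    X,Y=a+d*t[0],b+e*t[1]; m=(X+Y)/2; print("pt",m.round(4),"gap",np.linalg.norm(X-Y).round(4),"tool frame",(Rt.T@(m-tcp)).round(4))
for u,v in (((451.3,211),(252.5,230.5)),(((1543+248)/4,(576+293)/4),((305+265)/2,(199+262)/2)),(((1543+275)/4,(576+240)/4),((305+137)/2,(199+262)/2))): tri(u,v)
c=R.from_euler("xyz",f["orientation"],degrees=True).inv().apply(tcp-b); print("tcp in cam",c.round(3), "cam in tool",(Rt.T@(b-tcp)).round(4),s["opening"])
E
```

```text
pt [ 0.4449 -0.4448  0.2213] gap 0.004 tool frame [-0.012  -0.0378 -0.002 ]
pt [ 0.4475 -0.4472  0.2107] gap 0.0354 tool frame [-0.0035 -0.0315  0.0015]
pt [ 0.4429 -0.4431  0.2377] gap 0.0257 tool frame [-0.0249 -0.048  -0.0046]
tcp in cam [ 0.    -0.022 -0.212] cam in tool [-0.0841 -0.1956 -0.0003] 0.30296486062619143
```

Triangulation puts the real fingertips about 35 mm short of the reported TCP, which explains the miss. I'll check by touching the paper with shut fingers, tool pointing down.

```bash
python3 - <<'E'
from h import *
env.gripper_to(0.0)
o=None
for yaw in(-90,90,-120,60,-60,120):
    q=env.inverse_kinematics([.45,-.45,.12],[-90,0,yaw])
    if q is not None: print(yaw,q.round(0))
yaw=min((y for y in(-90,90) if env.inverse_kinematics([.45,-.45,.12],[-90,0,y]) is not None),key=lambda y:np.abs(env.inverse_kinematics([.45,-.45,.12],[-90,0,y])-env.read_state()["joint_positions"]).max())
env.goto([.45,-.45,.12],[-90,0,yaw]); st()
print(env.move_straight([.45,-.45,.02],rate=.06,force_limit=4)); st()
print(env.move_straight([.45,-.45,-.045],rate=.03,force_limit=4)); st("touch")
env.move_straight([.45,-.45,.1]); st()
E
```

```text
-90 [ -30.   26.   -3.   -0.  -61. -150.]
90 [-30.  26.  -3.   0. -61.  30.]
60 [-30.  26.  -3.   0. -61.   0.]
-60 [ -30.   26.   -3.   -0.  -61. -120.]
120 [-30.  26.  -3.   0. -61.  60.]
 t=17.9 pos [ 0.45   -0.4496  0.1201] F [ 0.3 -0.4  0.6] open 0.004
False
 t=19.7 pos [ 0.4503 -0.4502  0.0204] F [ 0.4 -0.2  0.2] open 0.004
True
touch t=20.9 pos [ 0.45   -0.45   -0.0136] F [-0.2  1.1  5.5] open 0.008
 t=21.8 pos [ 0.4493 -0.4494  0.0987] F [-0.1  1.  -0.6] open 0.003
```

The touch landed on the pen lying on the notepad at about (0.45, −0.45), so that height isn't valid. Repeating on bare worktop.

```bash
python3 - <<'E'
from h import *
env.move_straight([.375,-.365,.1],rate=.2)
print(env.move_straight([.375,-.365,.0],rate=.08,force_limit=4)); 
print(env.move_straight([.375,-.365,-.06],rate=.02,force_limit=3)); st("touch")
env.move_straight([.375,-.365,.12]); 
t=env.grab_frame("top"); cv2.imwrite("pics/t9.png",t["image"])
E
```

```text
False
True
touch t=25.6 pos [ 0.375  -0.365  -0.0333] F [-0.6  1.4  3.9] open 0.002
```

View pics/t9.png

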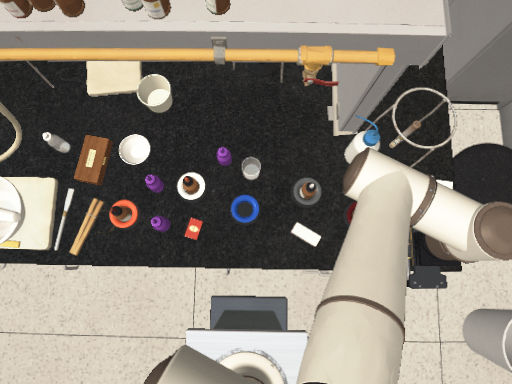

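On bare worktop the contact reads z = −0.033, so the real fingertips end 33 mm short of the reported TCP. The camera triangulation agrees. I'll compensate by putting the grasp point 52 mm behind the reported TCP, then recheck the reach.

```bash
sed -i 's/np.array(\[\*xy,z\])+y\*.019,o/np.array([*xy,z])+y*.052,o/' h.py; python3 - <<'E'
from h import *
env.gripper_to(1.0)
env.move_straight([.375,-.3,.3],rate=.25)
env.goto(*pose((.45,.03),.24,65)); st()
for k,phis in(("white",(55,58,62)),("blue",(58,62)),("grey",(55,60)),("red",(55,60)),("orange",(-108,)),("blue",(-108,)),("red",(-108,))):
  for phi in phis:
    o=[]
    for z in(.055,.12,.165,.185,.2):
        q=env.inverse_kinematics(*pose(N[k],z,phi)); o.append("-" if q is None else "%d/%d/%d/%d"%tuple(q[[0,3,4,5]]))
    print(k,phi,o)
E
```

```text
t=30.6 pos [0.4669 0.0655 0.2064] F [-0.2  0.1  0.1] open 0.999
white 55 ['0/-82/-39/-145', '2/-73/-39/-161', '5/-66/-39/-171', '6/-64/-39/-176', '-']
white 58 ['0/-80/-41/-146', '2/-71/-41/-160', '4/-65/-42/-170', '5/-63/-42/-174', '6/-61/-43/-177']
white 62 ['0/-77/-44/-146', '2/-69/-44/-159', '3/-64/-46/-168', '4/-62/-46/-172', '5/-60/-47/-174']
blue 58 ['-18/-71/-52/-138', '-16/-65/-54/-150', '-15/-61/-56/-158', '-14/-60/-57/-162', '-14/-59/-58/-164']
blue 62 ['-18/-68/-54/-138', '-16/-63/-57/-149', '-15/-60/-59/-157', '-14/-59/-60/-160', '-14/-58/-61/-162']
grey 55 ['-31/-60/-61/-144', '-31/-57/-64/-151', '-30/-55/-67/-157', '-30/-55/-68/-159', '-30/-54/-69/-161']
grey 60 ['-31/-58/-64/-143', '-30/-55/-67/-150', '-30/-54/-70/-155', '-30/-53/-72/-157', '-29/-53/-73/-159']
red 55 ['-45/-52/-71/-140', '-45/-51/-75/-146', '-45/-50/-78/-151', '-45/-49/-80/-153', '-45/-49/-81/-154']
red 60 ['-44/-50/-74/-139', '-44/-49/-78/-145', '-44/-48/-81/-149', '-44/-48/-83/-151', '-44/-48/-84/-152']
orange -108 ['58/10/-91/-80', '58/10/-97/-79', '58/10/-101/-79', '58/10/-103/-78', '58/10/-105/-78']
blue -108 ['36/28/-67/-77', '36/27/-74/-73', '36/26/-79/-70', '36/26/-81/-69', '36/26/-83/-68']
red -108 ['-2/67/-53/-78', '0/59/-57/-69', '0/55/-61/-63', '1/54/-63/-60', '1/53/-64/-58']
```

```bash
python3 - <<'E'
from h import *
go(N["white"],.185,58,rate=.25)
print(go(N["white"],.10,58,force_limit=6)); print(go(N["white"],.055,58,rate=.08,force_limit=5)); st("down")
f=env.grab_frame("wrist"); cv2.imwrite("pics/w10.png",f["image"])
grip(58)
if env.read_state()["opening"]>.3:
    go(N["white"],.075,58,rate=.06); st("lift"); f=env.grab_frame("wrist"); cv2.imwrite("pics/w10.png",f["image"])
E
```

```text
False
False
down t=32.7 pos [0.5472 0.1889 0.0226] F [-0.2  0.8 -0.5] open 1.000
jaw force 0.1
grip6 t=33.6 pos [0.5467 0.1887 0.0215] F [0.1 0.3 0.2] open 0.445
grip20 t=33.8 pos [0.5466 0.1887 0.0215] F [ 0.5 -0.1 -0.2] open 0.435
lift t=34.3 pos [0.5464 0.1889 0.0416] F [-0.2 -0.4 -0.4] open 0.440
```

View pics/w10.png

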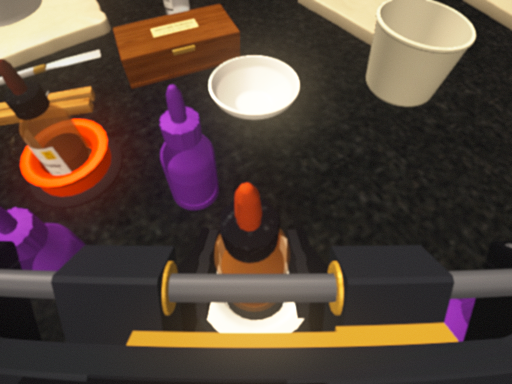

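The jaws hold at 0.44 × 87 = 38 mm, so the orange bottle is gripped. Moving it to blue.

```bash
cat >> h.py <<'E'
def gz(): # grasp point height
    s=env.read_state(); return s["position"]-.052*R.from_euler("xyz",s["tool_rot"],degrees=True).as_matrix()[:,1]
def pick(k,phi,z=.055):
    go(N[k],.185,phi,rate=.3); go(N[k],.11,phi,rate=.25,force_limit=8); r=go(N[k],z,phi,rate=.1,force_limit=5); 
    if r: st("CONTACT"); return False
    grip(phi); 
    if not .38<env.read_state()["opening"]<.5: return False
    go(N[k],.08,phi,rate=.08); go(N[k],.19,phi,rate=.25); st("lifted"); return True
def place(k,phi,xy=None):
    xy=N[k] if xy is None else xy
    go(xy,.19,phi,rate=.25); go(xy,.095,phi,rate=.2,force_limit=8); r=go(xy,.050,phi,rate=.04,force_limit=3); g=gz(); st("set"); print("contact",r,"grasp z %.4f"%g[2])
    return r and g[2]<.06
def release(k,phi):
    z=gz(); env.gripper_to(.75); st("rel"); go(z[:2],.11,phi,rate=.15,force_limit=8); go(z[:2],.2,phi,rate=.25)
def snap(name,n="wrist"):
    f=env.grab_frame(n); cv2.imwrite(f"pics/{name}.png",f["image"])
E
python3 - <<'E'
from h import *
go(N["white"],.19,58,rate=.25)
if place("blue",58): release("blue",58); go((.44,-.11),.2,58,rate=.3)
else: print("HELD")
snap("w11")
E
```

```text
set t=37.1 pos [0.4887 0.0456 0.033 ] F [-0.1 -1.5  1.1] open 0.432
contact True grasp z 0.0664
HELD
```

View pics/w11.png

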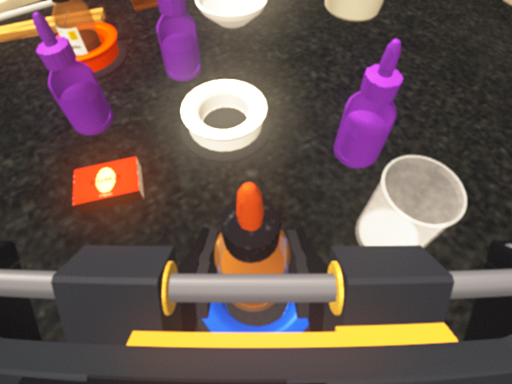

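The bottle touched the flare 11 mm high, with lateral force toward −y, so I'm slightly too far +y. I'll add a compliant step that follows the force.

```bash
cat >> h.py <<'E'
def settle(phi,step=.002,n=8):
    for i in range(n):
        g=gz()
        F=env.read_state()["force"]; h=F[:2]/max(np.hypot(*F[:2]),.3)
        print("grasp",g.round(4),"F",F.round(1))
        if g[2]<.058: return True
        xy=g[:2]+step*h
        go(xy,g[2]+.001,phi,rate=.05)
        go(xy,.050,phi,rate=.04,force_limit=3)
    return gz()[2]<.058
E
python3 - <<'E'
from h import *
print(settle(58)); st()
E
```

```text
grasp [0.4675 0.0118 0.0665] F [-0.1 -1.8  1.5]
grasp [0.4677 0.0098 0.064 ] F [-0.7 -2.7  3.4]
grasp [0.4677 0.008  0.0541] F [ 0.3 -0.3  1.6]
True
 t=38.2 pos [0.4889 0.0419 0.0207] F [ 0.3 -0.3  1.6] open 0.434
```

Seated at 0.054. Releasing it, then taking the white bottle from grey to white.

```bash
sed -i 's/^N=dict.*/N=dict(white=(.5255,.153),blue=(.4675,.0085),grey=(.515,-.154),red=(.453,-.2935),orange=(.447,.330))/' h.py; python3 - <<'E'
from h import *
release("blue",58)
go((.44,-.11),.2,58,rate=.3); 
if pick("grey",58):
    snap("w12a"); ok=place("white",58) or settle(58); print(ok); st()
snap("w12")
E
```

```text
rel t=39.0 pos [0.4881 0.0418 0.0209] F [ 0.1  0.3 -0.7] open 0.751
jaw force -1.2
grip6 t=43.1 pos [ 0.5365 -0.1204  0.0219] F [ 1.3 -0.1  1.2] open 0.452
grip20 t=43.3 pos [ 0.5364 -0.1203  0.0218] F [ 1.5 -1.   0.6] open 0.449
lifted t=44.4 pos [ 0.5356 -0.1198  0.1563] F [ 0.   0.5 -0.8] open 0.444
set t=47.1 pos [0.547  0.1878 0.0388] F [1.  1.1 3.4] open 0.449
contact True grasp z 0.0721
grasp [0.5259 0.1539 0.0721] F [1.  1.1 3.4]
grasp [0.5274 0.1565 0.0654] F [1.  1.1 1.8]
grasp [0.528  0.1585 0.0621] F [-1.1  0.9 -0.4]
grasp [0.5276 0.1597 0.0547] F [ 0.7 -0.9  1.9]
True
 t=48.8 pos [0.5488 0.1934 0.0213] F [ 0.7 -0.9  1.9] open 0.440
```

View pics/w12.png

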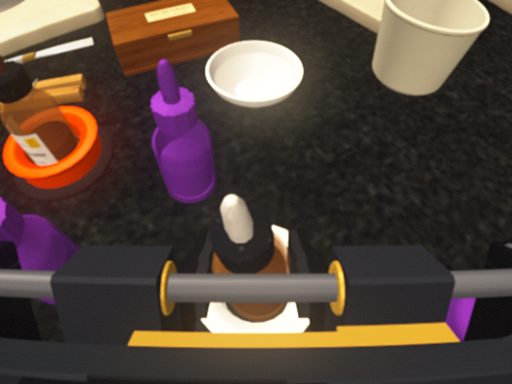

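The white bottle is in its well but leans slightly. I'll release it and look.

```bash
python3 - <<'E'
from h import *
release("white",58); go((.45,.03),.22,58,rate=.3); snap("w13"); snap("s13","scene"); st()
i=cv2.imread("pics/s13.png")[110:260,150:350]; w=cv2.imread("pics/w13.png")[100:300,100:400]
cv2.imwrite("pics/c13.png",np.vstack([cv2.resize(w,(450,300)),cv2.resize(i,(400,300))[:, :400] if 0 else cv2.copyMakeBorder(cv2.resize(i,(400,300)),0,0,0,50,cv2.BORDER_CONSTANT)]))
E
```

```text
rel t=49.6 pos [0.5474 0.1938 0.0214] F [-0.5 -0.   0.2] open 0.750Traceback (most recent call last):
  File "<stdin>", line 2, in <module>
  File "h.py", line 58, in release
    z=gz(); env.gripper_to(.75); st("rel"); go(z[:2],.11,phi,rate=.15,force_limit=8); go(z[:2],.2,phi,rate=.25)
                                                                                      ~~^^^^^^^^^^^^^^^^^^^^^^^
  File "h.py", line 37, in go
    def go(xy,z,phi,rate=.2,**k): return env.move_straight(*pose(xy,z,phi),rate=rate,**k)
                                         ~~~~~~~~~~~~~~~~~^^^^^^^^^^^^^^^^^^^^^^^^^^^^^^^
workcell.Unreachable: the arm cannot follow that straight line within its joint ranges
```

```bash
sed -i 's/go(z\[:2\],.2,phi,rate=.25)/go(z[:2],.185,phi,rate=.25)/' h.py; python3 - <<'E'
from h import *
g=gz(); go(g[:2],.18,60,rate=.25); go((.45,.03),.22,60,rate=.3); snap("w13"); snap("s13","scene"); st()
i=cv2.imread("pics/s13.png")[110:260,150:350]; w=cv2.imread("pics/w13.png")[100:300,100:400]
cv2.imwrite("pics/c13.png",np.vstack([cv2.resize(w,(450,300)),cv2.copyMakeBorder(cv2.resize(i,(400,300)),0,0,0,50,cv2.BORDER_CONSTANT)]))
E
```

```text
t=51.3 pos [0.4697 0.0651 0.1854] F [ 0.5 -0.1 -0.2] open 0.749
```

View pics/c13.png

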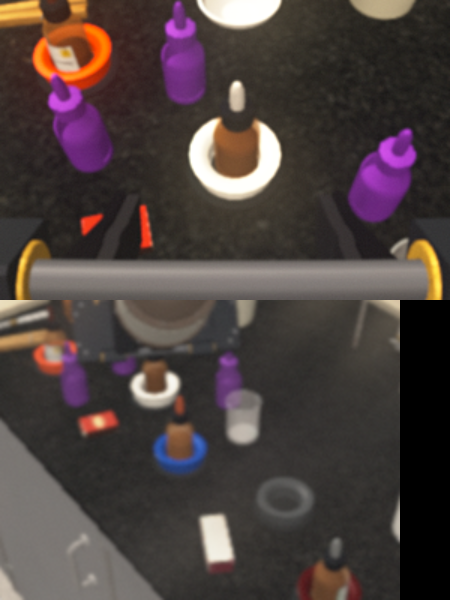

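The white bottle stands upright in the white nest and the orange one in blue. Next, grey from the red nest to the grey nest.

```bash
sed -i 's/grey=(.515,-.154)/grey=(.5155,-.155)/' h.py; python3 - <<'E'
from h import *
go((.44,-.15),.21,58,rate=.35)
if pick("red",58):
    ok=place("grey",58) or settle(58); print(ok); st()
    if ok: release("grey",58); go((.46,-.26),.2,58,rate=.3)
snap("w14")
E
```

```text
jaw force -1.4
grip6 t=54.7 pos [ 0.4745 -0.2599  0.0219] F [ 1.3 -0.6  2.2] open 0.454
grip20 t=54.9 pos [ 0.4745 -0.26    0.0219] F [ 1.  -0.3  3. ] open 0.449
lifted t=56.0 pos [ 0.4737 -0.2592  0.1564] F [-0.3  0.4 -1.9] open 0.448
set t=58.1 pos [ 0.5372 -0.1202  0.0315] F [2.  0.2 1.6] open 0.445
contact True grasp z 0.0648
grasp [ 0.516  -0.1541  0.0648] F [2.  0.2 1.6]
grasp [ 0.5191 -0.1541  0.0546] F [ 0.1 -1.3  1.9]
True
 t=58.7 pos [ 0.5404 -0.1203  0.0212] F [ 0.1 -1.3  1.9] open 0.446
rel t=59.5 pos [ 0.5393 -0.12    0.0212] F [-0.2 -0.1  0.3] open 0.748
```

View pics/w14.png

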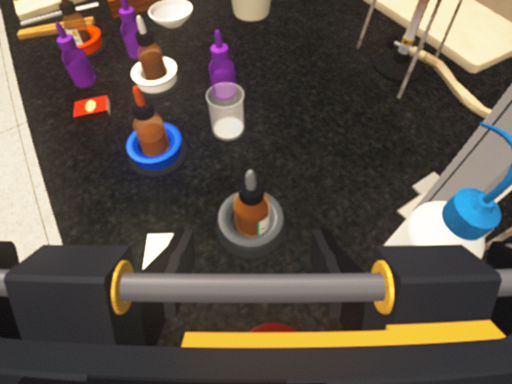

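Grey is home. Now I switch to the far-left approach for the red bottle. At the orange nest I'll use phi −80 to stay clear of the wooden box.

```bash
sed -i 's/red=(.453,-.2935)/red=(.4545,-.295)/' h.py; python3 - <<'E'
from h import *
env.move_straight([.45,-.2,.3],rate=.3)
env.goto([.42,.05,.33],[-90,0,0]); st()
env.gripper_to(1.0)
env.goto(*pose(N["orange"],.24,-80)); st()
snap("w15"); t=env.grab_frame("top"); print(nestfit2(t,"nest_red"),nestfit2(t,"nest_blue"))
go(N["orange"],.11,-80,rate=.2,force_limit=6); print(go(N["orange"],.055,-80,rate=.08,force_limit=5)); st("down"); snap("w15b")
E
python3 -c "
import cv2,numpy as np
cv2.imwrite('pics/c15.png',cv2.resize(np.vstack([cv2.imread('pics/w15.png'),cv2.imread('pics/w15b.png')]),None,fx=.78,fy=.78))"
```

```text
t=62.9 pos [0.4198 0.0498 0.3289] F [0.2 0.3 0.3] open 0.749
 t=64.8 pos [0.4542 0.2903 0.2074] F [0.2 0.2 1. ] open 0.999
([0.4535, -0.2941, 0.0394], 0.76) ([0.4666, 0.0109, 0.0406], 0.66)
False
down t=66.6 pos [0.4541 0.2909 0.0216] F [-0.4  0.1 -0.7] open 0.996
```

View pics/c15.png

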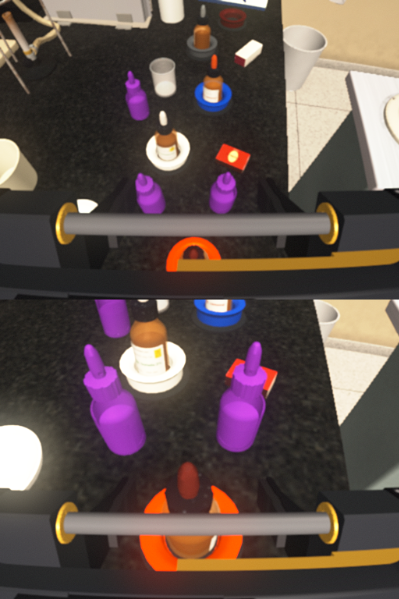

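The red bottle sits between the open fingers but about 4 mm off toward +x. I'll shift by that, grip it, and carry it to the red nest.

```bash
sed -i 's/orange=(.447,.330)/orange=(.4505,.330)/' h.py; python3 - <<'E'
from h import *
go(N["orange"],.055,-80,rate=.05); grip(-80)
if .38<env.read_state()["opening"]<.5:
    go(N["orange"],.08,-80,rate=.08); go(N["orange"],.195,-80,rate=.25); st("lifted")
    go((.45,.05),.2,-100,rate=.3); go((.4545,-.295),.195,-108,rate=.3)
    ok=place("red",-108) or settle(-108); print(ok); st()
snap("w16")
E
```

```text
jaw force -0.9
grip6 t=67.8 pos [0.4574 0.2908 0.0216] F [-0.9 -0.5  0.1] open 0.430
grip20 t=68.0 pos [0.4574 0.2908 0.0216] F [-0.5  0.4  0.3] open 0.423
lifted t=69.1 pos [0.457  0.2904 0.1612] F [-0.7 -0.1 -0.5] open 0.422
set t=73.0 pos [ 0.4421 -0.3338  0.0412] F [ 0.5 -0.8  3.8] open 0.426
contact True grasp z 0.0745
grasp [ 0.4545 -0.2958  0.0745] F [ 0.5 -0.8  3.8]
grasp [ 0.4554 -0.2977  0.0745] F [ 0.1 -0.7  1.6]
grasp [ 0.4553 -0.3001  0.074 ] F [ 0.2 -0.5  2.8]
grasp [ 0.4555 -0.3022  0.0721] F [-0.8 -1.3 -0.5]
grasp [ 0.4542 -0.3042  0.0654] F [ 0.3 -1.3 -0.8]
grasp [ 0.4543 -0.3062  0.062 ] F [ 0.7  0.1 -1. ]
grasp [ 0.4551 -0.3064  0.0591] F [-0.2 -0.1 -0.9]
grasp [ 0.4545 -0.3072  0.0547] F [-0.3 -0.1  2.4]
True
 t=76.5 pos [ 0.4423 -0.3452  0.0214] F [-0.3 -0.1  2.4] open 0.424
```

View pics/w16.png

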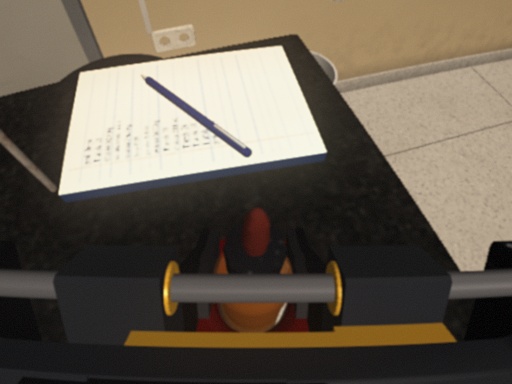

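Red is seated at 0.055 in the red nest. Releasing it, then picking orange from blue.

```bash
python3 - <<'E'
from h import *
release("red",-108); go((.455,-.2),.2,-108,rate=.3); env.gripper_to(1.0)
go(N["blue"],.19,-108,rate=.3); snap("w17a"); snap("t17","top"); go(N["blue"],.11,-108,force_limit=6); print(go(N["blue"],.056,-108,rate=.08,force_limit=5)); st("down"); snap("w17b")
E
python3 -c "
import cv2,numpy as np
cv2.imwrite('pics/c17.png',np.vstack([cv2.resize(cv2.imread('pics/w17b.png'),(400,300)),cv2.resize(cv2.imread('pics/t17.png')[120:260,230:420],(400,295))]))"
```

```text
rel t=77.4 pos [ 0.4416 -0.3448  0.021 ] F [ 0.1  0.2 -0.1] open 0.749
False
down t=81.9 pos [ 0.4553 -0.0293  0.0226] F [-0.2  0.2  0.4] open 1.002
```

View pics/c17.png

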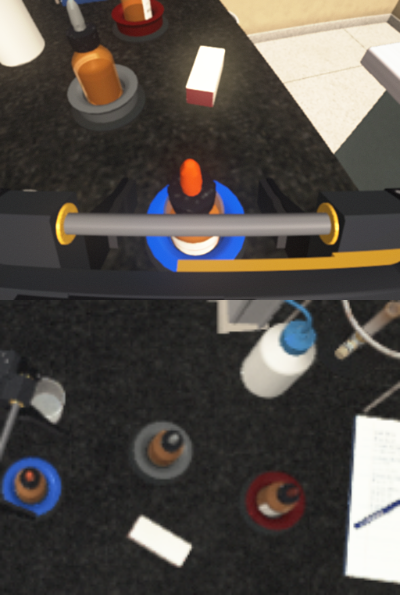

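Grey and red stand in their nests, and the orange bottle is between the fingers. I'll grip it and carry it home.

```bash
python3 - <<'E'
from h import *
b=(.4695,.0085); O=(.452,.336)
go(b,.056,-108,rate=.05); grip(-108)
if .38<env.read_state()["opening"]<.5:
    go(b,.08,-108,rate=.08); go(b,.2,-108,rate=.25); st("lifted")
    go((.452,.2),.2,-95,rate=.3); go(O,.195,-80,rate=.25)
    ok=place("orange",-80,O) or settle(-80); print(ok); st()
snap("w18")
E
```

```text
jaw force 0.5
grip6 t=83.0 pos [ 0.4572 -0.0294  0.0226] F [0.5 0.1 0.6] open 0.439
grip20 t=83.2 pos [ 0.4572 -0.0293  0.0226] F [0.4 0.1 0.3] open 0.435
lifted t=84.3 pos [ 0.4563 -0.0297  0.1656] F [-0.1 -0.1 -1.8] open 0.436
set t=87.6 pos [0.4589 0.2963 0.0227] F [-0.7  1.3  4.3] open 0.433
contact True grasp z 0.0560
True
 t=87.6 pos [0.4589 0.2963 0.0227] F [-0.7  1.3  4.3] open 0.433
```

View pics/w18.png

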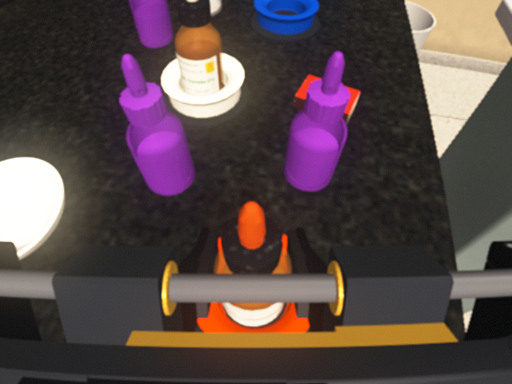

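Seated on the first try at 0.056, the grasp height. Releasing, then moving clear for a final check.

```bash
python3 - <<'E'
from h import *
release("orange",-80); go((.447,.33),.24,-80,rate=.25); 
env.goto([.23,.58,.25],env.read_state()["tool_rot"]*0+[-90,0,158]); st()
t=env.grab_frame("top"); s=env.grab_frame("scene")
for n in("bottle_white","bottle_orange","bottle_red","bottle_grey","beaker"): print(n,[(np.round(d["xyz"],3).tolist(),round(float(d["score"]),2)) for d in env.search_frame(s,n)][:4])
a=cv2.resize(t["image"][135:250,95:390],(800,312),interpolation=cv2.INTER_CUBIC); b=cv2.resize(s["image"][110:275,140:370],(400,287),interpolation=cv2.INTER_CUBIC)
cv2.imwrite("pics/f.png",np.vstack([a,cv2.copyMakeBorder(b,0,0,0,400,cv2.BORDER_CONSTANT)]))
E
```

```text
rel t=88.4 pos [0.4584 0.296  0.0218] F [-0.  -0.4 -0.3] open 0.748
 t=91.0 pos [0.2303 0.5791 0.2483] F [ 0.6 -0.5 -0.9] open 0.753
bottle_white [([0.524, 0.146, 0.066], 0.48)]
bottle_orange [([0.446, 0.328, 0.063], 0.62), ([0.531, 0.245, 0.049], 0.6), ([0.42, 0.22, 0.052], 0.58), ([0.604, 0.06, 0.053], 0.51)]
bottle_red [([0.45, -0.311, 0.061], 0.68)]
bottle_grey [([0.511, -0.167, 0.06], 0.89), ([0.572, -0.014, 0.047], 0.59)]
beaker [([0.57, -0.011, 0.048], 0.56)]
```

View pics/f.png

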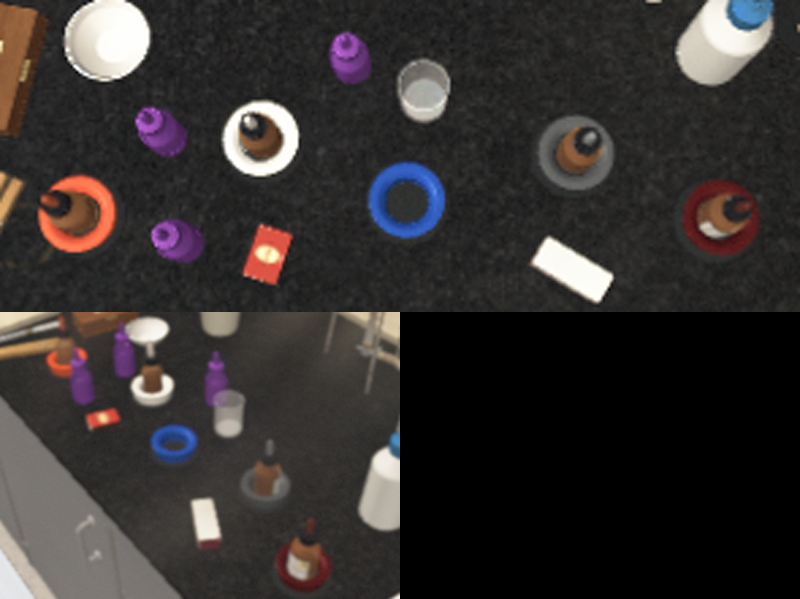

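The final view shows every bottle upright in the nest of its own colour: orange (77,213), white (260,138), grey (575,153) and red (720,217). Blue (406,200) is empty, and the beaker and decoys haven't moved. Handing in.

```bash
python3 -c "
from workcell import env
print(env.close_job(), env.read_state()['clock'])"
```

```text
the job is handed in; nothing more can be done
the job is handed in; nothing more can be done
```

All four bottles are back in the nests matching their bulbs, released and upright, with the blue nest empty. I handed the job in at about 91 s of the 147 s allowed.

**What I did:** I gripped each bottle with the tool tilted about 40° below horizontal, because the bottles are too tall to fit under the palm from straight above. The moves were orange to blue, white to white, grey to grey, red to red, then orange from blue to orange.

**Final checks:**
- **Bottles:** the last top and scene pictures show each one standing in its own nest. Each was let down until it touched at a grasp height of 0.054–0.056 m, against the 0.055–0.056 m used to pick them up, so they should be fully down.
- **Surroundings:** the beaker and purple decoys look unmoved in those pictures. A last position search was noisy: it also gave a false "grey" hit on the beaker.

**What went wrong along the way:**
- **First grip missed:** the real fingertips end about 33 mm short of the reported TCP. I confirmed this with the cameras and by touching the worktop, then corrected for it. The first touch landed on the pen on the notepad, with a few newtons.
- **First contact high:** four of the five placements first touched the nest's flare. I eased them in by following the contact force, with sideways shifts of about 3 to 11 mm. The white bottle leaned slightly in the hand at that point, but stood upright once released.

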